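Shoot the chest bolt past its spring catch

TASK

Lock the two-leaf chest on the jeweller's bench: press the red spring catch bar on its lid down with one fingertip and, keeping it down all the way, push the brass thumb post with the other fingertip until the bolt is fully home in its keeper; then let go and back away, so that the catch springs up again and locks the bolt. Only press and push with the fingertips, gripping nothing, and leave the other things on and beside the chest where they stand.

Things in the scene. Friction and masses are not known exactly. Their poses are not given: they have to be found in the camera images.
- chest: Wooden chest fixed to the bench, 240 (x) by 300 (y) by 80 mm high, flat lid in two leaves that meet along the line y = 0. Origin: centre of the underside; z up.
- lock: Steel bolt lock fixed on the lid. Origin: on the lid surface (80 mm above the bench), where the bolt's centre line crosses the seam. y axis: the bolt's centre line, the way the bolt must slide (to the keeper); z up. All offsets below are in this frame, mm. Base plate x -67..20, y -122..-2, 4 thick. The lock's place along the seam varies.
- keeper (a point): Centre of the keeper, the steel bridge on the other leaf that receives the bolt's nose: lock frame (0, 20, 19). The bolt is a flat steel bar 28 wide, z 14..24, under two more bridges (y -40..-34 and -12..-6, x -19..19, top z 29). Its nose is at y -6 at the start, y 30 fully home.
- thumb_post: Brass post on the bolt's tail, to push: 24 (x) by 12 (y) by 34 mm high. Origin: centre of its foot, lock frame (0, -84 + travel, 24), so its top is at z 58 and its rear face, to be pushed to +y, at y -90 + travel. Turned as the lock. Behind it (more negative y) only the 4 mm base plate lies under a fingertip.
- catch_bar: Red bar, 26 (x) by 104 (y) by 8 mm thick, parallel to the bolt and 52 mm from its centre line on the -x side. Origin: centre of its top face, in the lock frame (-52, -68, 42 - press). It sinks level, wherever along it is pressed, so a fingertip may slide along it.
- catch (a joint): How far the catch bar is pressed down, m: 0 up (locked), 0.009 at its stop. The spring needs about 2 N to start and 6 N at the stop. Its tooth stands in a notch of the bolt and frees the bolt only from about 0.006 on; if it is let up midway it drops into the next notch (every 12 mm) or rubs under the bolt.
- bolt (a joint): How far the bolt has slid, m: about 0 at the start (1 mm of play while locked), 0.036 at its stop, fully home. Moves with about 2 N once freed; only fully home can the catch come up in the last notch.
- tin: Bystander, loose: round aluminium tin with lid, 42 mm across, 22 high, on the lid's leaf beyond the keeper. Origin: centre of the underside.
- loupe: Bystander, loose: black eyeglass with steel rim, 32 mm across, 30 high, on the lid's leaf beyond the keeper. Origin: centre of the underside.
- ring_cone: Bystander, loose: dark wooden ring cone, 30 mm across the foot, 52 high, on the lid on the far (+x) side of the thumb post, its centre at least 60 mm from the bolt's centre line. Origin: centre of the underside.
- jar: Bystander, loose: amber jar with brass cap, 50 mm across, 65 high, on the bench beyond the chest's +x side. Origin: centre of the underside.

How it is judged:
By the outcome, as a careful person would: the job done as asked, in the order asked, and still so for the second after the job is handed in, with the robot touching nothing.
It also fails if it takes over 38 s, if anything falls off the work surface, if the arm or the gripper's body presses on something with over 40 N, if the wrist force passes 120 N, or if a joint passes its speed limit or range.

ROBOT

A 6-joint arm with a two-finger parallel gripper is mounted at the origin on the work surface. World frame = base frame: x ahead of the robot, y to its left, z up, the work surface at z = 0. Lengths are in m, angles in rad, forces in N, time in s.
With the tool pointing down it reaches from about 0.275 to 0.75 m from the base axis. Payload 10.2 kg.
Tool frame: the origin (TCP) lies midway between the tips of the shut fingers; the grasp point (between the pads) lies 19 mm behind it (env.hold_point_z is the distance from the TCP to the grasp point, in m); z points along the fingers, y is the line along which they close (so a half turn about z gives the same grasp; the last joint's range is limited). The gripper opens to 85 mm and grips with 20 to 120 N. Pads are 22 mm wide; open, the fingers measure 114 mm over their backs; the gripper's body (76 mm by 85 mm) begins 54 mm behind the grasp point. The pads swing forward as they close: fully open they stand 13 mm farther back than shut.
Start: joints at [1.046, 0.313, 1.498, -0, 1.331, -0.223], TCP at [0.156, 0.501, 0.231] pointing down, gripper open.
Joint ranges: [-2.94, 2.94], [-0.97, 2.17], [0.19, 2.56], [-1.23, 4.37], [0.02, 3.11], [-2.88, 2.88]. Speed limits (rad/s): [2.39, 2.39, 3.01, 3.14, 3.14, 3.14].

INTERFACE

Orientations are given as a unit quaternion [x, y, z, w].
In Python, from bench import env, kinematics, monitor, eyes, job gives the robot as it stands. The module is installed in compiled form; this text tells all that it offers. Calls block until the motion is done:
- env.reach(position, orientation): joint-space move of the TCP to a pose.
- env.movel(position, velocity=0.15, frame=None, guard=None): straight line of the TCP; frame=None keeps the orientation; velocity is the mean speed in m/s. With guard (N) it stops when the force on the tool has changed by that much, and returns True; else False.
- env.set_joints(angles): joint-space move.
- env.release() and env.close_gripper(effort=None): open the fingers fully, or close them until they stop; effort is the grip in N (None keeps the last).
- env.hold(seconds).
- kinematics.ik(position, orientation): joint angles nearest the present ones, or None.
- monitor.sense(): the state.
- eyes.grab_frame(name): name is "scene" or "top" or "wrist"; returns a dict with "frame" (480x640x3 uint8, red, green, blue), "mtx" (3x3 intrinsics, pixels), "view" (4x4, takes a point from world to camera coordinates). Camera axes: x right, y down, z forward; pixel columns grow to the right and rows downward; lengths in m; the calibration is good to about 2 mm. A picture is of the moment at which its call begins. There is no depth.
A pose or a line that the arm cannot do raises env.MotionError and nothing moves.
- job.hand_in(): hands the job in; it is judged then, once.
The state is a dict: "clock": time; "joints": joint angles; "qvel": joint speeds; "joint_efforts": joint torques, N m; "position": TCP position; "ee_rot": TCP orientation; "contact_force": force on the tool from outside, world axes, zero at the start; "ft_torque": the same for the moment, N m; "finger_gap": opening from 0.0 (shut) to 1.0 (fully open); "gripper_force": force on a finger pad.
Only numpy, scipy, OpenCV 4.12 (cv2) and the standard library are available. Lean on these libraries where they do the work, as an engineer would, in place of code of your own. Each camera call takes 0.05 s, during which the arm holds its last target. There are 200 camera calls.

## Working session

There is one attempt and no reset: what is moved stays moved. The work goes in short steps, each a Python script; the robot and the scene stay as the last script left them, time stands still between calls to the robot, and variables do not carry over. Pictures are saved under pics/ and viewed, at most 10 in all, crops included, and the job is handed in when it is done.

```bash
mkdir -p pics; python3 - <<'E'
from bench import env, kinematics, monitor, eyes, job
import cv2,numpy as np,pickle
d={}
for n in("top","scene"):
    f=eyes.grab_frame(n);d[n]=f
    cv2.imwrite(f"pics/{n}0.png",f["frame"][:,:,::-1])
    print(n,f["mtx"].tolist(),np.round(f["view"],3).tolist())
pickle.dump(d,open("f0.pkl","wb"))
s=monitor.sense();print(s)
E
```

```text
top [[482.71299174224816, 0.0, 325.390071711903], [0.0, 482.71299174224816, 236.77770482483658], [0.0, 0.0, 1.0]] [[-0.001, -1.0, -0.016, 0.076], [-0.982, 0.004, -0.19, 0.643], [0.19, 0.016, -0.982, 0.727], [0.0, 0.0, 0.0, 1.0]]
scene [[540.4368940832148, 0.0, 317.37215246121235], [0.0, 540.4368940832148, 242.85938555427927], [0.0, 0.0, 1.0]] [[-0.088, 0.996, 0.009, -0.024], [0.587, 0.059, -0.808, -0.282], [-0.805, -0.066, -0.59, 1.417], [0.0, 0.0, 0.0, 1.0]]
{'clock': 0.1, 'joints': array([ 1.04561840e+00,  3.13439492e-01,  1.49832427e+00,  1.02035082e-05,
        1.33100047e+00, -2.23369968e-01]), 'qvel': array([-0.00057748, -0.00260121, -0.00113412, -0.00042503, -0.0016724 ,
        0.00081144]), 'joint_efforts': array([ 3.54827025e-03, -4.12893319e+01, -2.60142678e+01, -1.65428537e-04,
        2.99857238e-03,  1.37241659e-05]), 'position': array([0.15593862, 0.50108217, 0.23078291]), 'ee_rot': array([ 1.50333077e-01,  9.88635232e-01, -5.43427694e-04, -2.18775623e-04]), 'contact_force': array([0.52843444, 0.35751133, 0.45342231]), 'ft_torque': array([-0.01360495,  0.01239889,  0.07447278]), 'gripper_force': 0.0, 'finger_gap': 1.0013367036455598}
```

View pics/top0.png

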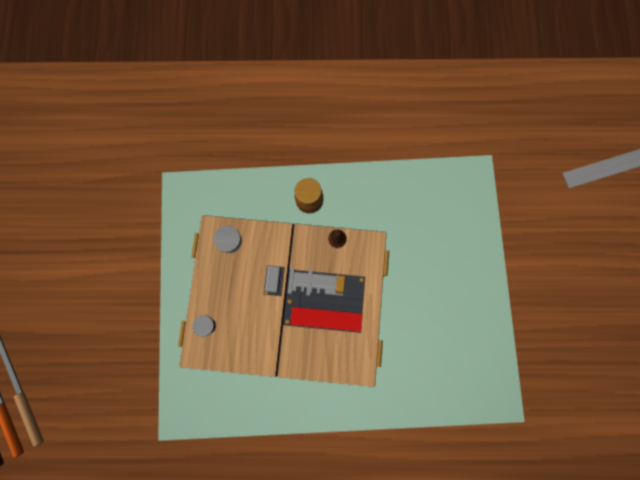

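View pics/scene0.png

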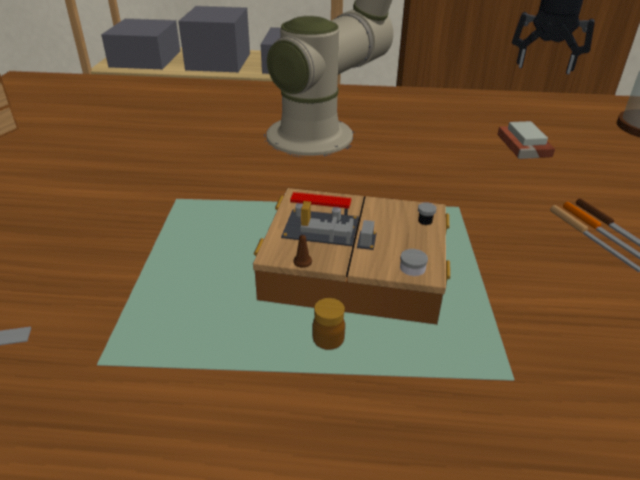

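The top view (bar ~(327,319), post ~(340,284), keeper ~(274,280)) shows the lock's +y pointing left, close to world +y. The ring cone is at (337,238).

The gripper can only be fully open (about 100 mm between finger centres) or shut. Neither spans the 52 mm offset when upright. Shut and leaned 25–30° towards the lock's +x, one tip presses the bar's inner edge and the other finger stands behind the post. I'll measure the pose and look from close by.

```bash
cat > h.py <<'E'
import numpy as np,cv2
from scipy.spatial.transform import Rotation as R
def cast(f,px,z):
    V=f["view"];K=f["mtx"];Rm,t=V[:3,:3],V[:3,3];C=-Rm.T@t
    p=np.c_[np.asarray(px,float).reshape(-1,2),np.ones(len(np.asarray(px).reshape(-1,2)))]
    d=(np.linalg.inv(K)@p.T).T@Rm
    return C+d*((z-C[2])/d[:,2])[:,None]
def proj(f,P):
    c=np.asarray(P)@f["view"][:3,:3].T+f["view"][:3,3];q=c@f["mtx"].T;return q[:,:2]/q[:,2:]
def mask(f,lo,hi):
    h=cv2.cvtColor(f["frame"],cv2.COLOR_RGB2HSV);return cv2.inRange(h,lo,hi)
def big(m):
    c,_=cv2.findContours(m,cv2.RETR_EXTERNAL,cv2.CHAIN_APPROX_NONE);return max(c,key=cv2.contourArea)[:,0]
def bar(f,z=.122):
    P=cast(f,big(mask(f,(0,200,110),(4,255,255))),z)[:,:2]
    (c,s,a)=cv2.minAreaRect((P*1000).astype(np.float32))
    a=np.deg2rad(a if s[0]<s[1] else a+90)   # direction of short side -> lock x
    a=(a+np.pi/2)%np.pi-np.pi/2
    return np.array(c)/1000,s,a
def lock_from_bar(c,a):
    Rz=R.from_euler('z',a).as_matrix();o=np.r_[c,.08]-Rz@[-.052,-.068,0];return o,Rz
def tool(a,phi):
    # tool z down, leaning: shaft upward leans to lock +x by phi; tool y along -/+ lock x
    up=np.array([np.sin(phi),0,np.cos(phi)]);z=-up;y=np.array([np.cos(phi),0,-np.sin(phi)]);x=np.cross(y,z)
    return R.from_euler('z',a)*R.from_matrix(np.c_[x,y,z])
E
python3 - <<'E'
from h import *
import pickle
d=pickle.load(open("f0.pkl","rb"))
for n in d:
    c,s,a=bar(d[n]);o,Rz=lock_from_bar(c,a);print(n,c,s,np.rad2deg(a),"lock",o)
from bench import env,kinematics,monitor,eyes
c,s,a=bar(d["top"]);o,Rz=lock_from_bar(c,a)
q=tool(a,0)
for k in(0,1):
  qq=(q*R.from_euler('z',k*np.pi)).as_quat();print(kinematics.ik(o+Rz@[-.03,-.07,.2],qq))
  for ph in(25,30):print(kinematics.ik(o+Rz@[-.03,-.10,.03],(tool(a,np.deg2rad(ph))*R.from_euler('z',k*np.pi)).as_quat()))
E
```

```text
top [0.50954822 0.07270776] (102.0532455444336, 24.50828742980957) -5.474807739257816 lock [0.56779876 0.13543634 0.08      ]
scene [0.5152464  0.07301215] (101.20051574707031, 30.441572189331055) -6.143211364746087 lock [0.57422474 0.13505693 0.08      ]
[-9.04038760e-02  3.06693668e-01  1.37927018e+00 -4.44089210e-16
  1.45562881e+00  5.14954496e-03]
[-0.13903558  0.68940739  1.30395456 -0.01837325  1.58419865 -0.03965892]
[-0.13770529  0.74145714  1.23839696 -0.02120926  1.68492716 -0.03892573]
None
None
None
```

```bash
python3 - <<'E'
from h import *
import pickle
from bench import env,kinematics,monitor,eyes
d=pickle.load(open("f0.pkl","rb"))
c,s,a=bar(d["top"]);o,Rz=lock_from_bar(c,a)
env.close_gripper()
env.reach(o+Rz@[-.04,-.07,.17],tool(a,0).as_quat())
f=eyes.grab_frame("wrist");pickle.dump(f,open("w1.pkl","wb"))
cv2.imwrite("pics/w1.png",f["frame"][:,:,::-1])
c,s,a=bar(f);o,Rz=lock_from_bar(c,a);print(c,s,np.rad2deg(a),o)
s=monitor.sense();print(s["clock"],s["finger_gap"],s["contact_force"],s["position"])
for n,p in dict(post=[-.000,-.084,.058],ptr=[.012,-.09,.058],ptl=[-.012,-.09,.058],keep=[0,.02,.029],tcp=(s["position"]-o)@Rz).items(): print(n,proj(f,[o+Rz@p]).round())
E
```

```text
[0.50720578 0.07131004] (103.53012084960938, 25.008544921875) -5.391578674316371 [0.56536514 0.13412317 0.08      ]
2.95 0.0031036780167332492 [-0.91008828 -0.09440891  0.71609418] [0.521157   0.07036324 0.25003943]
post [[379. 253.]]
ptr [[397. 262.]]
ptl [[360. 262.]]
keep [[381.  82.]]
tcp [[322. 320.]]
```

View pics/w1.png

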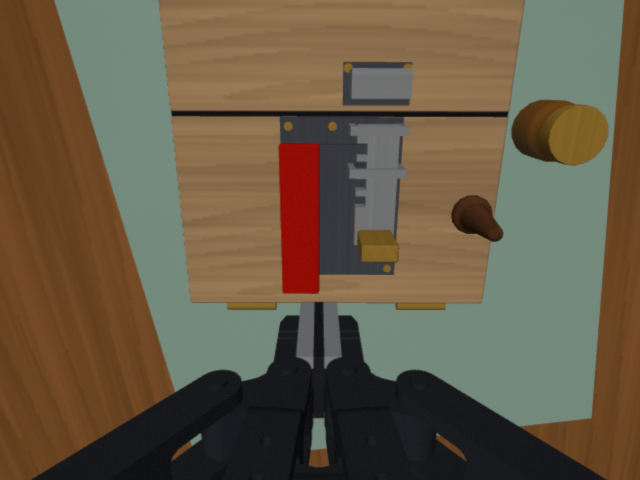

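```bash
python3 - <<'E'
from h import *
import pickle
f=pickle.load(open("w1.pkl","rb"));V=f["view"]
c,s,a=bar(f);o,Rz=lock_from_bar(c,a)
C=-V[:3,:3].T@V[:3,3];t=np.array([.521157,.07036,.25004])
print("cam rel tcp",(C-t)@Rz, "fwd",V[2,:3]@Rz)
print("tip",((cast(f,[[301,302],[338,302],[298,302],[340,302]],.25)-t)@Rz*1000).round(1))
# black back: plane y of front face unknown; assume y=+11mm plane and cast
for px in([281,320],[289,316],[357,320],[296,365],[341,365],[301,302],[338,302],[278,365],[205,375],[240,380]):
  p=cast(f,[px],.25)[0];dd=(p-C)@Rz;cc=(C-t)@Rz
  for Y in(.0,.011,):print(px,Y,((cc+dd*(Y-cc[1])/dd[1])*1000).round(1),end=' ')
  print()
print("cone",((cast(f,[[472,214]],.08)[0]-o)@Rz*1000).round())
print("cone top",((cast(f,[[495,234]],.132)[0]-o)@Rz*1000).round())
im=f["frame"][285:480,200:440];cv2.imwrite("pics/w1c.png",cv2.resize(im,None,fx=3,fy=3)[:,:,::-1][:600])
E
```

```text
cam rel tcp [-0.00123662  0.08400627  0.14369509] fwd [ 2.78906216e-05 -3.26819121e-01 -9.45086907e-01]
tip [[-7.8  7.8 -0. ]
 [ 6.2  7.8 -0. ]
 [-8.9  7.8 -0. ]
 [ 6.9  7.8 -0. ]]
[281, 320] 0.0 [-15.5   0.   -0.2] [281, 320] 0.011 [-13.7  11.   18.6] 
[289, 316] 0.0 [-12.7   0.   -3.3] [289, 316] 0.011 [-11.2  11.   16. ] 
[357, 320] 0.0 [13.6  0.  -0.3] [357, 320] 0.011 [11.6 11.  18.6] 
[296, 365] 0.0 [-8.4 -0.  27.8] [296, 365] 0.011 [-7.5 11.  43. ] 
[341, 365] 0.0 [ 6.   0.  27.8] [341, 365] 0.011 [ 5.1 11.  43. ] 
[301, 302] 0.0 [ -8.4   0.  -14.8] [301, 302] 0.011 [-7.5 11.   6. ] 
[338, 302] 0.0 [  6.9   0.  -14.8] [338, 302] 0.011 [ 5.9 11.   5.9] 
[278, 365] 0.0 [-14.2   0.   27.8] [278, 365] 0.011 [-12.5  11.   43. ] 
[205, 375] 0.0 [-36.3   0.   32.9] [205, 375] 0.011 [-31.7  11.   47.4] 
[240, 380] 0.0 [-25.1   0.   35.3] [240, 380] 0.011 [-21.9  11.   49.5] 
cone [ 78. -75.   0.]
cone top [ 75. -73.  52.]
```

View pics/w1c.png

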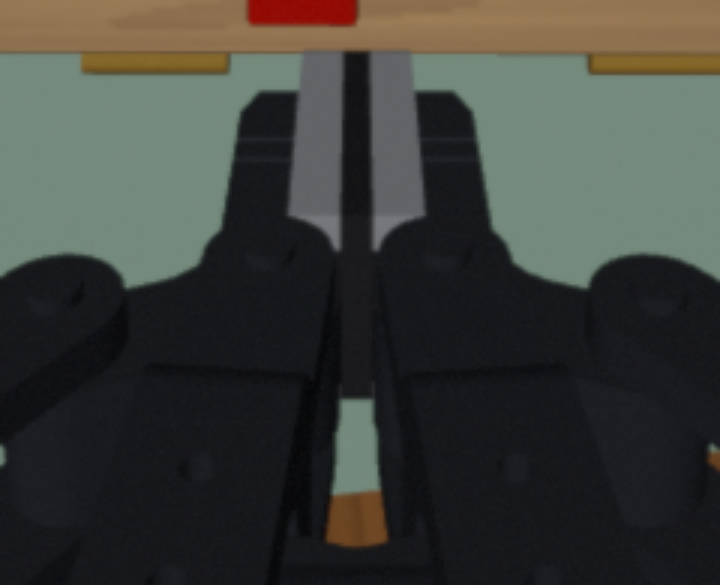

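```bash
cat > go.py <<'E'
from h import *
import pickle
from bench import env,kinematics,monitor,eyes
f=pickle.load(open("w1.pkl","rb"))
c,s,a=bar(f);o,Rz=lock_from_bar(c,a)
q=(tool(a,np.deg2rad(38))*R.from_euler('y',np.deg2rad(8))).as_quat()
W=lambda p:o+Rz@(np.array(p)/1000)
def st(tag=""):
    s=monitor.sense();print(tag,round(s["clock"],2),"tcp",((s["position"]-o)@Rz*1000).round(1),"F",(s["contact_force"]@Rz).round(1))
def snap(n,nm):
    f=eyes.grab_frame(n);cv2.imwrite(f"pics/{nm}.png",f["frame"][:,:,::-1]);return f
E
python3 - <<'E'
from go import *
for z in(100,55,32,28):print(kinematics.ik(W([-36.2,-101.5,z]),q))
env.reach(W([-36.2,-101.5,110]),q); st()
env.movel(W([-36.2,-101.5,50]),.1); st()
f=snap("wrist","w2"); g=snap("scene","s2")
u,v=proj(g,[W([-30,-80,40])])[0].astype(int)
im=g["frame"][max(0,v-60):v+60,max(0,u-80):u+80]
cv2.imwrite("pics/s2c.png",np.hstack([cv2.resize(f["frame"],(400,300)),cv2.resize(im,(400,300),interpolation=cv2.INTER_CUBIC)])[:,:,::-1])
E
```

```text
[-0.1942017   0.72593628  1.13292692  0.08368893  1.95331966 -0.04776829]
[-0.1942017   0.7708898   1.17494757  0.0811609   1.86664033 -0.05535926]
[-0.1942017   0.79682433  1.19157153  0.0801944   1.82422021 -0.05892233]
[-0.1942017   0.80152849  1.19413397  0.08004602  1.81697693 -0.05952253]
 3.58 tcp [ -36.1 -100.9  110.3] F [-1.1  0.5  1. ]
 4.33 tcp [ -35.9 -101.4   50.7] F [-0.  -0.7  0.5]
```

View pics/s2c.png

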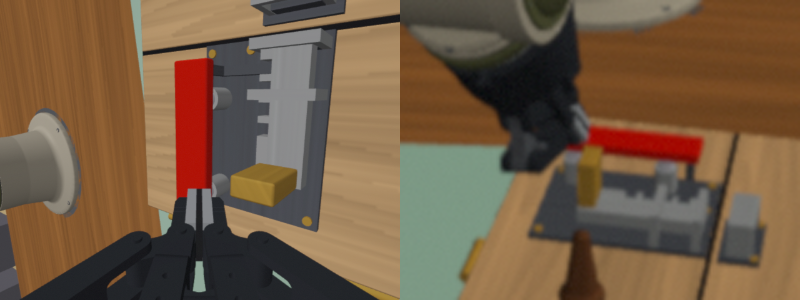

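The wrist view shows the shut tips (~(205,195)) over the bar's inner edge near its tail, with the post ahead and to the right at (262,185). The grey columns are under the bar, and the ring cone is clear. Next I press.

```bash
python3 - <<'E'
from go import *
env.hold(.2);st()
print(env.movel(W([-36.2,-101.5,40]),.05)); st()
for z in(36,34,32,31,30,29,28,27,26.5):
    print(env.movel(W([-36.2,-101.5,z]),.03,guard=12)); st(z)
    if monitor.sense()["contact_force"][2]>8.5:break
f=snap("wrist","w3"); g=snap("scene","s3")
u,v=proj(g,[W([-30,-80,40])])[0].astype(int)
im=g["frame"][v-60:v+60,u-80:u+80]
cv2.imwrite("pics/s3c.png",np.hstack([cv2.resize(f["frame"],(400,300)),cv2.resize(im,(400,300),interpolation=cv2.INTER_CUBIC)])[:,:,::-1])
E
```

```text
4.62 tcp [ -36.1 -101.5   50.3] F [-0.8 -0.1  0. ]
False
 4.97 tcp [ -36.1 -101.5   39.9] F [ 1.8 -0.3  3.1]
False
36 5.26 tcp [ -36.1 -101.5   36.1] F [ 1.1 -0.7  4.3]
False
34 5.51 tcp [ -36.1 -101.5   34.2] F [ 1.6 -0.4  4.4]
False
32 5.76 tcp [ -36.1 -101.5   32.3] F [ 1.7 -1.2  6.2]
False
31 6.01 tcp [ -36.1 -101.5   31.7] F [ 0.6 -0.9  7. ]
False
30 6.26 tcp [ -36.1 -101.5   31.3] F [ 0.7 -0.8 12.2]
```

View pics/s3c.png

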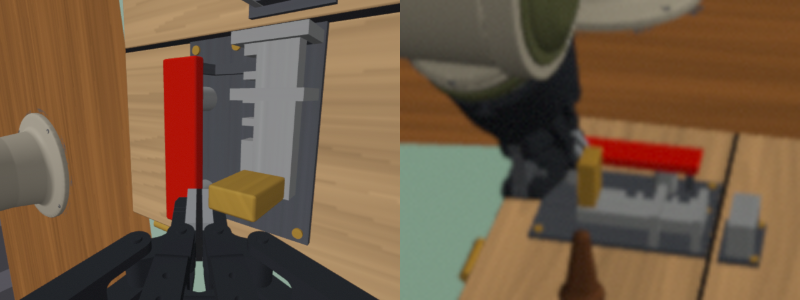

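The bar is at its stop: the tip sank about 9 mm and the force jumped to 12 N. The right finger stands behind the post's left part (wrist view ~(215,190)). Next I push.

```bash
python3 - <<'E'
from go import *
for y in(-98,-94,-88,-82,-76,-70,-66,-63,-61,-59,-57,-55):
    h=env.movel(W([-36.2,y,30.3]),.03,guard=15); st((y,h))
    if h or (monitor.sense()["contact_force"]@Rz)[1]<-14: break
f=snap("wrist","w4"); g=snap("scene","s4")
u,v=proj(g,[W([-30,-60,40])])[0].astype(int)
im=g["frame"][v-60:v+60,u-80:u+80]
cv2.imwrite("pics/s4c.png",np.hstack([cv2.resize(f["frame"],(400,300)),cv2.resize(im,(400,300),interpolation=cv2.INTER_CUBIC)])[:,:,::-1])
E
```

```text
(-98, False) 6.62 tcp [-35.6 -98.5  31.1] F [ 3.7 -2.5  7.7]
(-94, False) 6.91 tcp [-35.4 -94.9  31. ] F [ 4.7 -4.   8.2]
(-88, False) 7.26 tcp [-35.3 -89.   31. ] F [ 5.  -6.7  7.2]
(-82, False) 7.61 tcp [-35.3 -83.   31. ] F [ 6.  -5.6  8.6]
(-76, False) 7.96 tcp [-35.3 -77.   31. ] F [ 5.4 -5.3  8.2]
(-70, False) 8.31 tcp [-35.3 -70.9  31. ] F [ 6.4 -4.9  8.5]
(-66, False) 8.59 tcp [-35.2 -67.   31. ] F [ 6.8 -5.4  8. ]
(-63, False) 8.84 tcp [-35.2 -64.2  31. ] F [ 6.4 -6.7  7.3]
(-61, False) 9.09 tcp [-35.3 -62.2  31. ] F [ 5.8 -6.9  7.8]
(-59, False) 9.34 tcp [-35.2 -60.7  31. ] F [ 6.1 -9.8  8.7]
(-57, False) 9.59 tcp [-35.2 -60.4  31. ] F [  4.9 -19.1   8.9]
```

View pics/s4c.png

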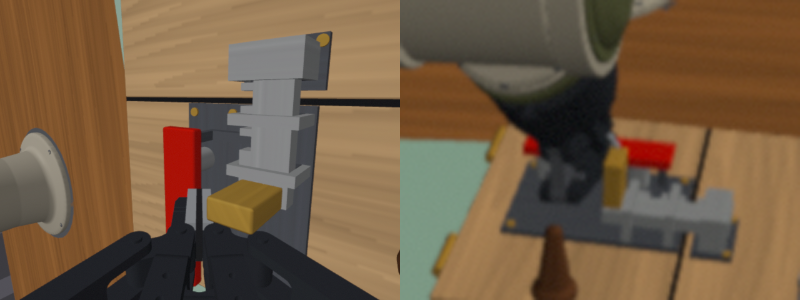

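The bolt is in the keeper and at its stop: about 36 mm of travel, then the force rose to 19 N. I'll ease off, lift, back away and check.

```bash
python3 - <<'E'
from go import *
env.movel(W([-36.2,-60,30.3]),.03);st()
env.movel(W([-36.2,-60.5,50]),.04);st()
env.movel(W([-36.2,-85,70]),.1)
env.movel(W([-36.2,-85,170]),.15)
env.reach(W([-40,-110,190]),tool(a,0).as_quat());env.hold(.3);st()
f=snap("wrist","w5");t=eyes.grab_frame("top")
b=big(mask(f,(0,200,110),(4,255,255)))
for z in(.122,.113):print(bar(f,z),bar(t,z))
# predicted pixels of the post top and bar top corners, home/up (green) and pressed (blue)
im=f["frame"].copy()
for P,col in(([[-12,-54,58],[12,-54,58],[12,-42,58],[-12,-42,58]],(0,255,0)),([[-65,-120,42],[-39,-120,42],[-39,-16,42],[-65,-16,42]],(0,255,0)),([[-65,-120,33],[-39,-120,33],[-39,-16,33],[-65,-16,33]],(0,0,255))):
    cv2.polylines(im,[proj(f,[W(p) for p in P]).round().astype(int)],True,col,1)
cv2.imwrite("pics/w5d.png",im[:,:,::-1])
E
```

```text
9.94 tcp [-35.2 -60.7  31. ] F [ 6.6 -4.3  7.8]
 10.58 tcp [-36.5 -60.4  49.6] F [-0.2  1.6 -1.3]
 12.86 tcp [ -39.7 -110.1  189.2] F [-0.4 -0.3 -0.2]Traceback (most recent call last):
  File "<stdin>", line 9, in <module>
  File "h.py", line 15, in bar
    P=cast(f,big(mask(f,(0,200,110),(4,255,255))),z)[:,:2]
             ~~~^^^^^^^^^^^^^^^^^^^^^^^^^^^^^^^^^
  File "h.py", line 13, in big
    c,_=cv2.findContours(m,cv2.RETR_EXTERNAL,cv2.CHAIN_APPROX_NONE);return max(c,key=cv2.contourArea)[:,0]
                                                                           ~~~^^^^^^^^^^^^^^^^^^^^^^^
ValueError: max() iterable argument is empty
```

```bash
python3 - <<'E'
from go import *
f=snap("wrist","w6")
for z in(.122,.113):print(bar(f,z))
im=f["frame"].copy()
for P,col in(([[-12,-54,58],[12,-54,58],[12,-42,58],[-12,-42,58]],(0,255,0)),([[-65,-120,42],[-39,-120,42],[-39,-16,42],[-65,-16,42]],(0,255,0)),([[-65,-120,33],[-39,-120,33],[-39,-16,33],[-65,-16,33]],(0,0,255))):
    cv2.polylines(im,[proj(f,[W(p) for p in P]).round().astype(int)],True,col,1)
cv2.imwrite("pics/w5d.png",im[:,:,::-1])
E
```

```text
(array([0.50722388, 0.07069388]), (103.2583236694336, 25.067960739135742), np.float64(-0.0956018904955549))
(array([0.50676065, 0.06941528]), (106.44903564453125, 25.84253692626953), np.float64(-0.0956018904955549))
```

View pics/w5d.png

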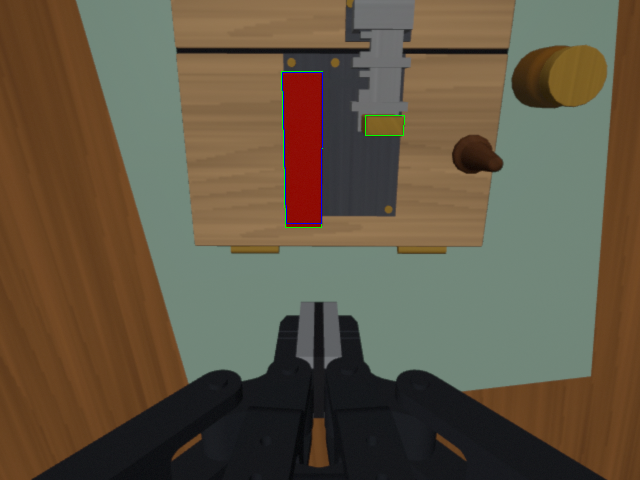

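The post sits on its predicted home outline (385,125). The bar measures the same on the up plane as it did at the start (103.3 mm against 103.5 mm), so the catch has sprung up. The ring cone and jar have not moved.

```bash
python3 -c "
from bench import job;print(job.hand_in())"
```

```text
the job is handed in; nothing more can be done
None
```

The chest is locked and the job is handed in: the bolt slid its full 36 mm into the keeper with the catch bar held down, the catch sprang up again, and the arm is clear; the ring cone and jar stand where they were, but the tin and loupe were out of the final picture, so I did not check them.

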